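Lay the cordial bottle down in the bottle rack

TASK

A square bottle of yellow cordial stands upright in the free bay of the wooden bottle rack. Tip it over towards the low front lip and let it down gently onto its side, guiding it all the way so that it never drops, then push its cap until its foot is flush against the heel board and it lies flat in the bay behind the lip, like the bottle beside it. Only push and support it with the fingers: do not lift it off the rack, and leave everything else where it stands.

Things in the scene. Friction and masses are not known exactly. Their poses are not given: they have to be found in the camera images.
- bottle: Square clear bottle of yellow cordial, green cap; starts upright. 58x58 mm with rounded corners up to 137 mm above its foot, then tapering to a 28 mm neck at 177; round cap 33 mm across from 191 to 212. Mass 0.28 to 0.56 kg, centre 85 mm up, so it goes over by itself once tilted about 0.3 rad. Origin: centre of its foot; z along its axis to the cap.
- cap_top (a point): Centre of the flat top of the bottle's cap, 212 mm from the foot.
- bottle_mid (a point): Point on the bottle's axis 85 mm from its foot, about its centre of mass. While the bottle is held up leaning over, its foot may creep back towards the heel board (friction about 0.5 to 0.7).
- rack: Wooden bottle rack, 184 long (x) x 146 wide (y), fixed. Origin: centre of its underside on the counter; x runs level from the tall heel board to the low front lip. Floor 10 mm thick. Two bays 64 wide between rails that rise 19 above the floor, centred at y = -35 (free: the bottle stands in it) and y = +35 (holds a same bottle lying down, fixed).
- bay (a point): Foot of the heel board's inner face in the middle of the free bay, on the floor (rack x = -80, y = -35, z = 10 mm). The heel board rises 57 mm above the floor. A bottle fully home has its foot against this face, its axis level along rack x, 29 mm above this point.
- lip (a point): Middle of the top of the low lip across the front end of the free bay (rack x = 86, y = -35, z = 18 mm). The lip is 12 thick (rack x = 80 to 92) and rises 8 above the floor. A bottle that is not yet home rides on it about 0.08 rad off level, cap end high; once home its shoulder has dropped behind the lip, it lies flat on the floor, and neck and cap stick out 40 mm past the lip.
- jug: Bystander, loose: clear measuring jug with a handle, 120x169x135 high mm. Origin: centre of its underside.
- cup: Bystander, loose: white takeaway cup with a green lid, 97x108x126 high mm. Origin: centre of its underside.
- jar: Bystander, loose: glass jar with a red lid, 69 across x 98 high mm. Origin: centre of its underside.
- tin: Bystander, loose: printed food tin, 75 across x 110 high mm. Origin: centre of its underside.
- spice: Bystander, loose: spice jar with a red cap, 45 across x 106 high mm. Origin: centre of its underside.
Mind the look-alikes: they are no part of the job. Leave any purple look-alike of the bottle alone.

How it is judged:
On the way:
1. the bottle has been tipped over onto its side (angle between bottle's own z axis and vertical above 1.2 rad), for 0.2 s.
At the end, for the whole second after the job is handed in: The bottle lies at rest in the free bay, level and along the rack within about 0.08 rad, cap over the lip, foot within 6 mm of the heel board, flat on the floor of the bay; nothing else has moved (angle between bottle's own z axis and vertical between 1.49 and 1.65 rad and angle between the z axis of bottle and the x axis of rack, either way round below 0.08 rad and x of bottle in the frame of rack below -0.074 m and x of cap_top in the frame of rack above 0.1 m and y of bottle in the frame of rack between -0.044 and -0.026 m and y of cap_top in the frame of rack between -0.047 and -0.023 m and z of bottle in the frame of rack between 0.033 and 0.045 m and linear speed of bottle below 0.01 m/s and angular speed of bottle below 0.1 rad/s); the robot touches nothing.
It fails at once if the bottle is lifted off the rack (height (world z) of bottle_mid above 0.125 m or height (world z) of bottle above 0.065 m).
It fails at once if the bottle is let fall instead of being let down gently (it turns faster than 3 rad/s while still more than 0.15 rad off lying level) (angular speed of bottle above 3 rad/s and angle between bottle's own z axis and vertical below 1.42 rad).
It fails at once if a bystander is shoved or knocked over (distance of any of jug, cup, jar, tin, spice from where it was at the start of the episode above 0.015 m or angle between any of jug, cup, jar, tin, spice's own z axis and vertical above 0.3 rad).
It also fails if it takes over 72 s, if anything falls off the work surface, if the arm or the gripper's body presses on something with over 40 N, if the wrist force passes 120 N, or if a joint passes its speed limit or range.

ROBOT

A 7-joint arm with a two-finger parallel gripper is mounted at the origin on a cart in front of the work surface, level with it; the furniture and walls round the work are solid. World frame = base frame: x ahead of the robot, y to its left, z up, the work surface at z = 0. Lengths are in m, angles in rad, forces in N, time in s.
With the tool pointing down it reaches from about 0.4 to 0.85 m from the base axis. Payload 10.4 kg.
Tool frame: the origin (TCP) lies midway between the tips of the shut fingers; the grasp point (between the pads) lies 19 mm behind it (manip.tcp_to_grasp is the distance from the TCP to the grasp point, in m); z points along the fingers, y is the line along which they close (so a half turn about z gives the same grasp; the last joint's range is limited). The gripper opens to 85 mm and grips with 20 to 120 N. Pads are 22 mm wide; open, the fingers measure 114 mm over their backs; the gripper's body (76 mm by 85 mm) begins 54 mm behind the grasp point. The pads swing forward as they close: fully open they stand 13 mm farther back than shut.
Start: joints at [-1.294, 0.332, -0.065, 1.46, 0.022, 1.35, -0.088], TCP at [0.185, 0.597, 0.195] pointing down, gripper open.
Joint ranges: [-2.6, 2.6], [-0.5, 2.12], [-1.47, 1.34], [0.16, 2.42], [-1.27, 4.41], [0.06, 2.06], [-2.6, 2.6]. Speed limits (rad/s): [2.22, 2.22, 2.79, 2.79, 3.14, 3.14, 3.14].

INTERFACE

Orientations are given as a unit quaternion [x, y, z, w].
In Python, from workcell import manip gives the robot as it stands.
- The arm moves only by the shell command python3 -m jog 'ROWS' [FORCE]. ROWS is a JSON object of lists of equal length, an entry for each row: "offset": the shift along the world's x, y, z in m, a list of three; "yaw": the turn about the world's z in degrees; "jaw": the closure, from 0 (fully open) to 1 (shut). A call has 1 to 20 rows; each row shifts and turns the commanded pose from where the row before left it; what a row does not reach is not made up. A row lasts 1/12 s, in which the tool goes at most 41.7 mm and 7.16 degrees, less where a joint would pass 70% of its speed; a pose out of reach is approached as far as the arm can. A call is refused whole if a number of a shift passes 0.0417 or a number of a turn 7.16, either way. A call with a gripper value outside its range is refused whole. The fingers move at their own pace and stop on an object; FORCE is the grip in N (left out, the last holds). Time passes only in rows, so rows that do not move let the fingers close. It gives the time, the measured TCP pose, the force, the opening and the grip force at its end, in the units of the state.
- manip.get_obs(): the state, without advancing time (a new reading comes with each control period).
- manip.camera(name): name is "scene" or "top"; returns a dict with "frame" (420x560x3 uint8, red, green, blue), "camera_matrix" (3x3 intrinsics, pixels), "eye" and "attitude" of the camera in the world. Camera axes: x right, y up, looking along -z (the intrinsics and any distortion apply to the point x, -y, -z); pixel columns grow to the right and rows downward; lengths in m; the calibration is good to about 2 mm. A picture is of the moment at which its call begins. There is no depth.
- manip.hand_in(): hands the job in; it is judged then, once.
Trained networks look in a picture, given as the dict that the camera call returned (one of the last four; its "shot" number tells which), for a name from the list of things; names that differ only in an ending like _2 or _b are one class to them, and where a whole thing is asked for, a point or a joint stands for the part that bears it (a point fixed in the world has none). Each returns a list of dicts, best first, with "score" (0 to 1); they miss things now and then, are a little off and sometimes report something else, mostly with a low value. They report only what shows in the picture. A call takes as long as a camera call. They do not tell look-alikes from the thing itself.
- manip.masks_of(picture, name): "region" (420x560 bool, what is visible of it).
- manip.tip_of(picture, name): "at" ([x, y, z] in m, in world coordinates, good to about 4 mm: a listed point, or the origin of a listed thing).
The state is a dict: "clock": time; "joint_pos": joint angles; "joint_velocities": joint speeds; "tau": joint torques, N m; "position": TCP position; "ee_rot": TCP orientation; "ft_force": force on the tool from outside, world axes, zero at the start; "torque": the same for the moment, N m; "grip_width": opening from 0.0 (shut) to 1.0 (fully open); "grasp_force": force on a finger pad.
Only numpy, scipy, OpenCV 4.12 (cv2) and the standard library are available. Lean on these libraries where they do the work, as an engineer would, in place of code of your own. Each camera call takes 0.05 s, during which the arm holds its last target. There are 200 camera calls.

## Working session

There is one attempt and no reset: what is moved stays moved. The work goes in short steps, Python scripts to look and compute and a shell command to move; the robot and the scene stay as the last step left them, time stands still between calls to the robot, and variables do not carry over. Pictures are saved under pics/ and viewed, at most 10 in all, crops included, and the job is handed in when it is done.

```bash
mkdir -p pics
cat > h.py <<'E'
from workcell import manip
import numpy as np, cv2
def snap(c,fn=None):
    p=manip.camera(c)
    if fn: cv2.imwrite('pics/'+fn,p['frame'][:,:,::-1])
    return p
E
python3 - <<'E'
from h import *
a=snap('scene','s0.png');b=snap('top','t0.png')
for p,n in((a,'scene'),(b,'top')):
    print(n,np.round(p['eye'],3),np.round(p['attitude'],3).tolist(),p['camera_matrix'].tolist(),[k for k in p])
    for t in ['bottle','cap_top','bottle_mid','rack','bay','lip','jug','cup','jar','tin','spice']:
        print(t,[(np.round(d['at'],3).tolist(),round(d['score'],2)) for d in manip.tip_of(p,t)][:3])
o=manip.get_obs();print(o['position'],o['ee_rot'],o['clock'])
E
```

```text
scene [-0.567  0.792  1.538] [-0.185, 0.328, 0.808, -0.454] [[522.6169595415532, 0.0, 290.81431461570514], [0.0, 522.6169595415532, 214.35336288328546], [0.0, 0.0, 1.0]] ['frame', 'camera_matrix', 'eye', 'attitude', 'shot']
bottle []
cap_top [([0.42, -0.362, 0.206], 0.63), ([0.556, -0.112, 0.223], 0.53)]
bottle_mid [([0.448, 0.566, 0.004], 0.17)]
rack [([0.377, 0.235, 0.001], 0.51)]
bay []
lip [([0.465, -0.196, 0.018], 0.54)]
jug [([0.417, 0.396, -0.002], 0.82)]
cup [([0.77, -0.163, 0.001], 0.76), ([0.466, -0.196, 0.019], 0.24)]
jar [([0.749, 0.029, -0.0], 0.86), ([0.414, 0.394, -0.001], 0.7)]
tin [([0.446, 0.569, 0.001], 0.47)]
spice [([0.374, 0.237, 0.003], 0.65)]
top [0.419 0.117 1.51 ] [-0.039, 0.037, 0.707, -0.705] [[449.1704133539294, 0.0, 271.78248813947874], [0.0, 449.1704133539294, 210.9631271458954], [0.0, 0.0, 1.0]] ['frame', 'camera_matrix', 'eye', 'attitude', 'shot']
bottle [([0.551, -0.112, 0.01], 0.87), ([0.417, -0.361, 0.002], 0.68)]
cap_top [([0.556, -0.11, 0.222], 0.84), ([0.42, -0.357, 0.21], 0.77)]
bottle_mid [([0.554, -0.113, 0.096], 0.95), ([0.416, -0.361, 0.087], 0.75)]
rack [([0.555, -0.163, -0.0], 0.68)]
bay [([0.586, -0.078, 0.013], 0.82)]
lip [([0.466, -0.193, 0.021], 0.67)]
jug [([0.416, 0.396, 0.0], 0.79), ([0.587, -0.08, 0.013], 0.62)]
cup [([0.769, -0.163, 0.0], 0.67), ([0.418, 0.4, 0.002], 0.35)]
jar [([0.749, 0.032, -0.001], 0.73), ([0.558, -0.108, 0.22], 0.49)]
tin [([0.442, 0.567, 0.002], 0.8)]
spice [([0.379, 0.239, 0.002], 0.7)]
[0.18457893 0.59714651 0.19485567] [1.49346684e-01 9.88784893e-01 6.12320716e-05 5.69026624e-06] 1.2
```

Run:
```python
from h import *
a=cv2.imread('pics/s0.png');b=cv2.imread('pics/t0.png')
cv2.imwrite('pics/both.png',cv2.resize(np.vstack([a,b]),(448,672))[:600] if 0 else cv2.resize(np.hstack([a,b]),(800,300)))
c=b[200:420,200:520] if 0 else b
# project bottle candidates in top
from scipy.spatial.transform import Rotation as R
p=snap('top')
def pr(p,X):
    c=R.from_quat(p['attitude']).inv().apply(np.array(X)-p['eye']);K=p['camera_matrix'];return K[0,0]*c[0]/-c[2]+K[0,2],K[1,1]*-c[1]/-c[2]+K[1,2]
for X in ([.555,-.111,.222],[.42,-.358,.21],[.586,-.078,.013],[.466,-.195,.02]):print(pr(p,X))
```

```text
(np.float64(352.11476033818536), np.float64(212.25278157926076))
(np.float64(438.4071469582475), np.float64(259.07719057674984))
(np.float64(331.1396531383874), np.float64(209.65856289948434))
(np.float64(367.44183110912974), np.float64(245.3535611753424))
```

View pics/both.png

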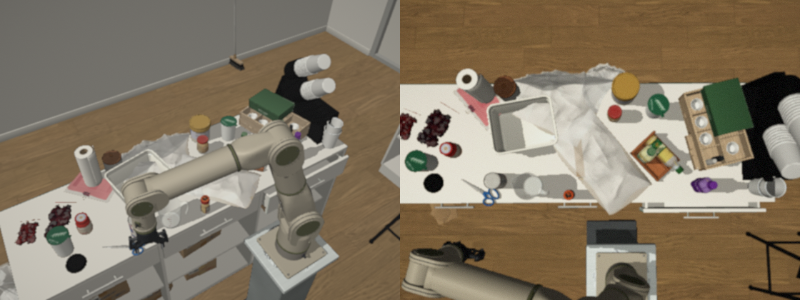

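The two candidates in the top view are the bottle in the rack, cap near (352,212), and a purple one near (438,259). The yellow one in the rack fits the description. I'll confirm it in a crop.

Run:
```python
import cv2,numpy as np
b=cv2.imread('pics/t0.png')[165:285,310:470]
cv2.imwrite('pics/crop.png',cv2.resize(b,(800,600),interpolation=cv2.INTER_CUBIC))
```

```text
(no output)
```

View pics/crop.png

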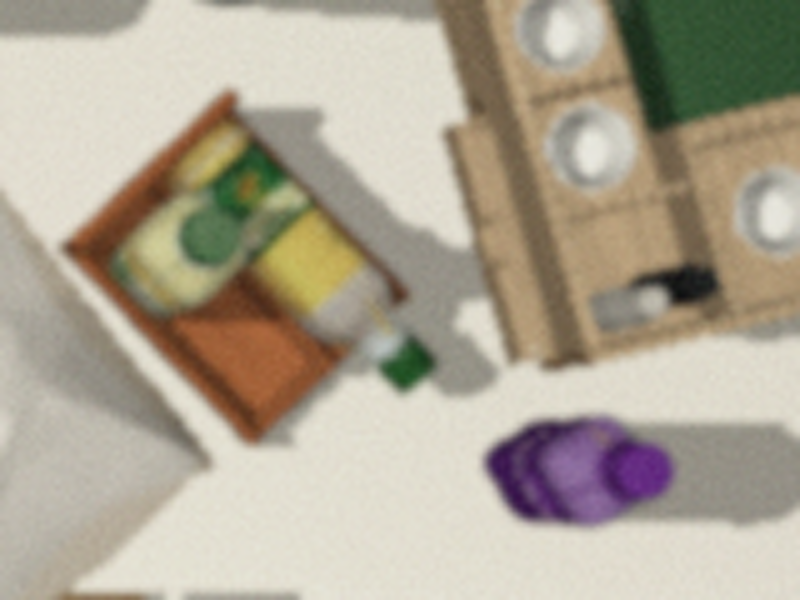

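The crop confirms it. The yellow bottle with the green cap stands upright in the left bay at crop (190,250), its neighbour lies beside it, and the purple look-alike at (590,470) stays alone. Next I'll refine the poses with repeated shots.

Run:
```python
from h import *
S={}
for i in range(5):
  for c in ('top','scene'):
    p=snap(c)
    for t in ['bottle','cap_top','bottle_mid','rack','bay','lip']:
        for d in manip.tip_of(p,t):
            x=np.array(d['at'])
            if d['score']>.4 and np.linalg.norm(x[:2]-[.54,-.13])<.11: S.setdefault((t,c),[]).append(x)
for k,v in S.items(): print(k,len(v),np.round(np.median(v,0),4),np.round(np.std(v,0),4))
M={t:np.mean([x for (a,c),v in S.items() if a==t for x in v],0) for t in {k[0] for k in S}}
d=M['lip']-M['bay'];print('angle',np.degrees(np.arctan2(d[1],d[0])),np.linalg.norm(d[:2]))
xh=d[:2]/np.linalg.norm(d[:2]);yh=np.array([-xh[1],xh[0]])
for t in M: print(t,M[t].round(4),'from bay along x,y',(M[t][:2]-M['bay'][:2])@xh,(M[t][:2]-M['bay'][:2])@yh)
```

```text
('bottle', 'top') 7 [ 0.551  -0.1134  0.0089] [0.0122 0.0218 0.0046]
('cap_top', 'top') 4 [ 0.5556 -0.1096  0.2212] [0.0006 0.002  0.0008]
('bottle_mid', 'top') 5 [ 0.5557 -0.1138  0.0973] [0.0006 0.0014 0.0012]
('rack', 'top') 6 [ 0.557  -0.1605 -0.0018] [0.0334 0.0127 0.0087]
('bay', 'top') 6 [ 0.587  -0.0796  0.0137] [0.0117 0.0127 0.0307]
('lip', 'top') 6 [ 0.4644 -0.1941  0.02  ] [0.0351 0.0117 0.0081]
('cap_top', 'scene') 4 [ 0.5566 -0.1114  0.2232] [0.0017 0.0017 0.0013]
('lip', 'scene') 4 [ 0.4654 -0.1956  0.0176] [0.0018 0.0016 0.0012]
angle -135.25070299632236 0.15190684696732917
bottle [ 0.5563 -0.1159  0.0074] from bay along x,y 0.03976936467485291 0.00401263206947735
cap_top [ 0.5563 -0.1104  0.2222] from bay along x,y 0.03585318759020063 9.500751253022771e-05
bottle_mid [ 0.5559 -0.1137  0.0976] from bay along x,y 0.03853300145723167 0.0021485237379514355
rack [ 0.5423 -0.1668  0.0017] from bay along x,y 0.08553444490970055 0.03024981378437553
bay [ 0.5817 -0.0851  0.0268] from bay along x,y 0.0 0.0
lip [ 0.4738 -0.192   0.0168] from bay along x,y 0.15190684696732917 1.3877787807814457e-17
```

```bash
python3 -m jog '{"offset":[[0,0,0.036],[0,0,0.036],[0,0,0.036]],"yaw":[0,0,0],"jaw":[0.3,0.3,0.3]}' 20; python3 -m jog '{"offset":[[0.018,-0.035,0],[0.018,-0.035,0],[0.018,-0.035,0],[0.018,-0.035,0],[0.018,-0.035,0],[0.018,-0.035,0],[0.018,-0.035,0],[0.018,-0.035,0],[0.018,-0.035,0],[0.018,-0.035,0],[0.018,-0.035,0],[0.018,-0.035,0],[0.018,-0.035,0],[0.018,-0.035,0],[0.018,-0.035,0],[0.018,-0.035,0],[0.018,-0.035,0],[0.018,-0.035,0],[0.018,-0.035,0],[0.018,-0.035,0]],"yaw":[-6,-6,-6,-6,-6,-6,-6,-6,-6,-6,-6,-6,-6,-6,-6,-6,-6,-6,-6,-5.3],"jaw":[0.3,0.3,0.3,0.3,0.3,0.3,0.3,0.3,0.3,0.3,0.3,0.3,0.3,0.3,0.3,0.3,0.3,0.3,0.3,0.3]}'
cat > st.py <<'E'
from h import *
from scipy.spatial.transform import Rotation as R
bay=np.array([.587,-.0796]);a=np.radians(-136.5);xh=np.array([np.cos(a),np.sin(a)]);yh=np.array([-xh[1],xh[0]])
o=manip.get_obs();p=np.array(o['position']);y=R.from_quat(o['ee_rot']).as_matrix()[:,1]
q=p[:2]-bay
print('t',round(o['clock'],2),'pos',p.round(4),'bayframe',round(q@xh,4),round(q@yh,4),'yaw',round(np.degrees(np.arctan2(y[1],y[0])),1),'F',np.round(o['ft_force'],1),'w',round(o['grip_width'],3),'g',round(o['grasp_force'],1),'j',np.round(o['joint_pos'],2))
E
python3 st.py
```

```text
clock: 5.0
position: [0.1844, 0.5966, 0.304]
ee_rot: [0.149, 0.989, -0.0, -0.0]
ft_force: [-0.4, 1.8, 1.1]
grip_width: 0.7
grasp_force: 0.0
clock: 6.67
position: [0.5452, -0.1047, 0.3033]
ee_rot: [0.93, 0.369, 0.001, 0.0]
ft_force: [-0.3, 1.0, -0.7]
grip_width: 0.702
grasp_force: 0.0
t 6.67 pos [ 0.5452 -0.1047  0.3033] bayframe 0.0476 -0.0106 yaw -46.7 F [-0.3  1.  -0.7] w 0.702 g 0.0 j [-0.52  0.15  0.72  1.5  -0.1   1.53 -0.62]
```

```bash
python3 -m jog '{"offset":[[0.005,-0.0035,0],[0.005,-0.0035,0],[0,0,-0.02],[0,0,-0.02],[0,0,-0.02],[0,0,-0.02],[0,0,-0.02],[0,0,-0.014],[0,0,0]],"yaw":[0,0,0,0,0,0,0,0,0],"jaw":[0.3,0.3,0.3,0.3,0.3,0.3,0.3,0.3,0.3]}' 20
python3 st.py
python3 - <<'E'
from h import *
a=snap('scene','s1.png');b=snap('top','t1.png')
for p in (a,b):
  for t in ('cap_top','bottle_mid'): print([(np.round(d['at'],3),round(d['score'],2)) for d in manip.tip_of(p,t)])
x=cv2.imread('pics/s1.png')[100:250,230:430];y=cv2.imread('pics/t1.png')[150:300,280:480]
cv2.imwrite('pics/c1.png',cv2.resize(np.hstack([x,y]),(800,300),interpolation=cv2.INTER_CUBIC))
E
```

```text
clock: 7.42
position: [0.5531, -0.1079, 0.1861]
ee_rot: [0.928, 0.372, -0.002, -0.001]
ft_force: [-0.9, -0.2, -0.5]
grip_width: 0.704
grasp_force: 0.0
t 7.42 pos [ 0.5531 -0.1079  0.1861] bayframe 0.0441 -0.0028 yaw -46.3 F [-0.9 -0.2 -0.5] w 0.704 g 0.0 j [-0.49  0.23  0.71  1.67 -0.16  1.3  -0.56]
[(array([ 0.554, -0.113,  0.222]), 0.68), (array([ 0.415,  0.399, -0.001]), 0.61)]
[(array([ 0.556, -0.108,  0.095]), 0.55)]
[(array([ 0.554, -0.11 ,  0.222]), 0.72), (array([ 0.42 , -0.357,  0.214]), 0.67)]
[(array([ 0.417, -0.36 ,  0.086]), 0.86), (array([ 0.558, -0.112,  0.096]), 0.63), (array([ 0.555, -0.159, -0.002]), 0.41)]
```

View pics/c1.png

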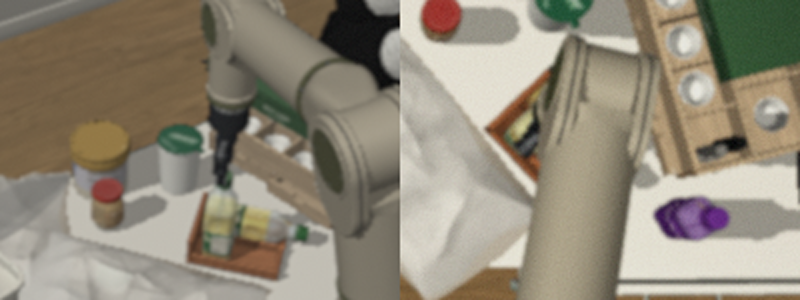

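The left half of the picture shows the gripper over the cap at about (225,180) with the bottle upright. I'll close lightly.

```bash
python3 -m jog '{"offset":[[0.001,-0.002,0.002],[0,0,0],[0,0,0],[0,0,0],[0,0,0],[0,0,0],[0,0,0],[0,0,0],[0,0,0],[0,0,0]],"yaw":[0,0,0,0,0,0,0,0,0,0],"jaw":[0.4,0.5,0.55,0.58,0.6,0.62,0.64,0.66,0.66,0.66]}' 20
python3 st.py
```

```text
clock: 8.55
position: [0.5556, -0.1118, 0.1908]
ee_rot: [0.929, 0.371, -0.0, 0.0]
ft_force: [-0.2, -1.3, -0.1]
grip_width: 0.345
grasp_force: 0.0
t 8.55 pos [ 0.5556 -0.1118  0.1908] bayframe 0.045 0.0017 yaw -46.5 F [-0.2 -1.3 -0.1] w 0.345 g 0.0 j [-0.49  0.24  0.71  1.66 -0.16  1.31 -0.56]
```

```bash
python3 -m jog '{"offset":[[0,0,0],[0,0,0],[0,0,0],[0,0,0]],"yaw":[0,0,0,0],"jaw":[0.7,0.75,0.75,0.75]}' 20
python3 st.py
```

```text
clock: 8.88
position: [0.5556, -0.1118, 0.1909]
ee_rot: [0.929, 0.371, 0.0, 0.0]
ft_force: [0.7, 0.2, 0.1]
grip_width: 0.256
grasp_force: 0.0
t 8.88 pos [ 0.5556 -0.1118  0.1909] bayframe 0.045 0.0018 yaw -46.5 F [0.7 0.2 0.1] w 0.256 g 0.0 j [-0.49  0.23  0.71  1.66 -0.16  1.31 -0.56]
```

Run:
```python
from h import *
from scipy.spatial.transform import Rotation as R
a=snap('scene','s2.png');b=snap('top')
for p in (a,b):
  for t in ('cap_top','bottle_mid'): print([(np.round(d['at'],3),round(d['score'],2)) for d in manip.tip_of(p,t)])
def pr(p,X):
    c=R.from_quat(p['attitude']).inv().apply(np.array(X)-p['eye']);K=p['camera_matrix'];return np.round([K[0,0]*c[0]/-c[2]+K[0,2],K[1,1]*-c[1]/-c[2]+K[1,2]],1)
u=pr(a,[.5556,-.1118,.191]);print(u,pr(a,[.5555,-.1115,.222]),pr(a,[.5555,-.1115,.21]))
x0,y0=int(u[0])-40,int(u[1])-45
x=cv2.imread('pics/s2.png')[y0:y0+75,x0:x0+100]
cv2.imwrite('pics/c2.png',cv2.resize(x,(800,600),interpolation=cv2.INTER_CUBIC));print(x0,y0)
```

```text
[(array([ 0.556, -0.112,  0.224]), 0.86)]
[(array([ 0.554, -0.112,  0.092]), 0.82)]
[(array([ 0.554, -0.109,  0.221]), 0.59), (array([ 0.419, -0.355,  0.213]), 0.57)]
[(array([ 0.417, -0.36 ,  0.087]), 0.84), (array([0.441, 0.569, 0.   ]), 0.74), (array([ 0.558, -0.113,  0.098]), 0.53)]
[341.3 192.5] [341.8 186.5] [341.6 188.9]
301 147
```

View pics/c2.png

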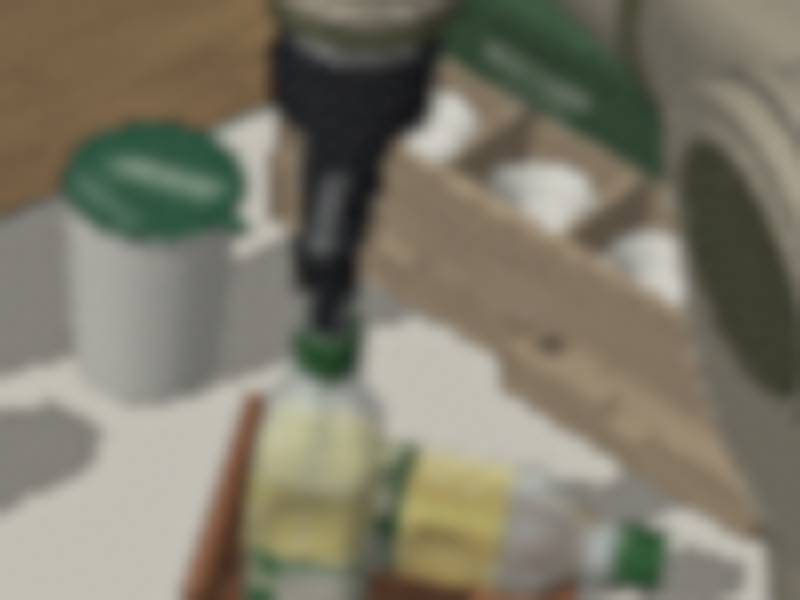

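The picture shows the fingertips ending at about crop row 325, level with or above the cap top, and nothing was gripped. I'll reopen, go lower with force checks, and close again.

```bash
python3 -m jog '{"offset":[[0,0,0],[0,0,0],[0,0,0],[0,0,0],[0,0,0],[0,0,0],[0,0,-0.004],[0,0,-0.004],[0,0,-0.004],[0,0,-0.004],[0,0,0]],"yaw":[0,0,0,0,0,0,0,0,0,0,0],"jaw":[0.3,0.3,0.3,0.3,0.3,0.3,0.3,0.3,0.3,0.3,0.3]}' 20
python3 st.py
python3 -m jog '{"offset":[[0,0,0],[0,0,0],[0,0,0],[0,0,0],[0,0,0],[0,0,0],[0,0,0],[0,0,0]],"yaw":[0,0,0,0,0,0,0,0],"jaw":[0.4,0.5,0.55,0.6,0.65,0.65,0.65,0.65]}' 20
python3 st.py
python3 - <<'E'
from h import *
a=snap('scene','s3.png')
x=cv2.imread('pics/s3.png')[147:222,301:401]
cv2.imwrite('pics/c3.png',cv2.resize(x,(800,600),interpolation=cv2.INTER_CUBIC))
E
```

```text
clock: 10.1
position: [0.555, -0.1117, 0.1737]
ee_rot: [0.929, 0.371, -0.001, -0.0]
ft_force: [-1.1, 0.1, -0.4]
grip_width: 0.695
grasp_force: 0.0
t 10.1 pos [ 0.555  -0.1117  0.1737] bayframe 0.0453 0.0013 yaw -46.5 F [-1.1  0.1 -0.4] w 0.695 g 0.0 j [-0.48  0.25  0.71  1.68 -0.17  1.28 -0.55]
clock: 10.77
position: [0.5558, -0.112, 0.1752]
ee_rot: [0.929, 0.371, 0.0, 0.0]
ft_force: [-0.1, -0.4, 4.1]
grip_width: 0.37
grasp_force: 20.0
t 10.77 pos [ 0.5558 -0.112   0.1752] bayframe 0.0449 0.002 yaw -46.5 F [-0.1 -0.4  4.1] w 0.37 g 20.0 j [-0.48  0.25  0.71  1.68 -0.17  1.28 -0.55]
```

View pics/c3.png

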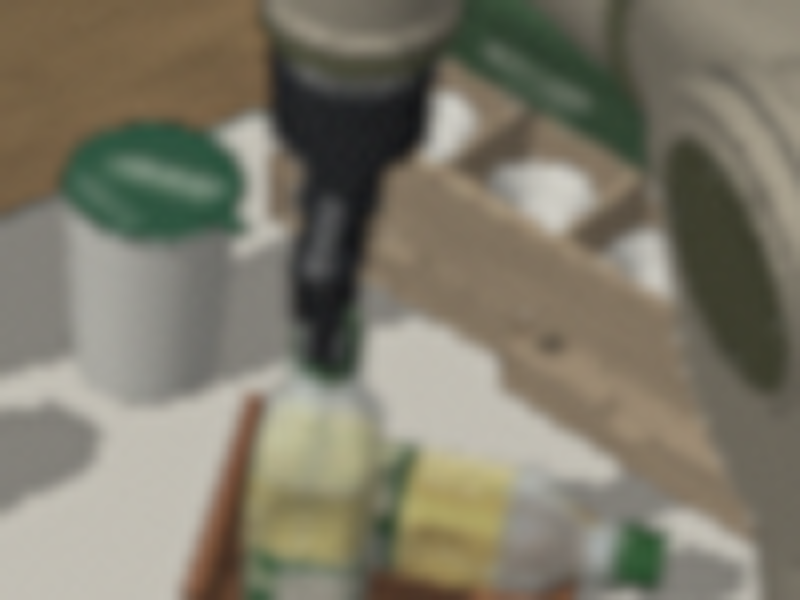

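It is now gripped on the cap at 31 mm opening and 20 N, but only near the fingertips. I'll regrip a little deeper.

```bash
python3 -m jog '{"offset":[[0,0,0],[0,0,0],[0,0,0],[0,0,-0.003],[0,0,-0.003],[0,0,0],[0,0,0],[0,0,0],[0,0,0],[0,0,0],[0,0,0]],"yaw":[0,0,0,0,0,0,0,0,0,0,0],"jaw":[0.4,0.4,0.4,0.4,0.4,0.5,0.6,0.65,0.65,0.65,0.65]}' 20
python3 st.py
```

```text
clock: 11.73
position: [0.5554, -0.1119, 0.1687]
ee_rot: [0.929, 0.371, -0.0, -0.0]
ft_force: [-0.6, 0.4, -2.2]
grip_width: 0.378
grasp_force: 20.2
t 11.73 pos [ 0.5554 -0.1119  0.1687] bayframe 0.0451 0.0017 yaw -46.5 F [-0.6  0.4 -2.2] w 0.378 g 20.2 j [-0.48  0.25  0.71  1.69 -0.17  1.26 -0.55]
```

```bash
cat > path.py <<'E'
import numpy as np
L=.2025;a=np.radians(-136.5)
th=np.concatenate([np.linspace(0,1.5,31)])
e=np.interp(th,[0,.3,1.5],[.074,.070,.012])
X=e-.029*np.cos(th)+L*np.sin(th);Z=.01+.029*np.sin(th)+L*np.cos(th)
W=np.c_[X*np.cos(a),X*np.sin(a),Z];W=np.round(W-W[0],4)
r=np.round(np.diff(np.round(W,4),axis=0),4)
for i in range(0,30,10): print(th[i+10].round(2),W[i+10],(e-.058*np.cos(th))[i+10].round(3),r[i:i+10].tolist())
E
python3 path.py
```

```text
0.5 [-0.0631 -0.0599 -0.0109] 0.009 [[-0.0069, -0.0065, 0.0012], [-0.0069, -0.0066, 0.0007], [-0.0069, -0.0066, 0.0002], [-0.007, -0.0066, -0.0004], [-0.0069, -0.0065, -0.0008], [-0.0068, -0.0065, -0.0014], [-0.0056, -0.0053, -0.0018], [-0.0055, -0.0052, -0.0024], [-0.0053, -0.0051, -0.0028], [-0.0053, -0.005, -0.0034]]
1.0 [-0.1058 -0.1004 -0.0687] 0.005 [[-0.0051, -0.0048, -0.0038], [-0.005, -0.0048, -0.0043], [-0.0048, -0.0045, -0.0047], [-0.0046, -0.0044, -0.0052], [-0.0045, -0.0042, -0.0057], [-0.0042, -0.0041, -0.006], [-0.004, -0.0038, -0.0065], [-0.0038, -0.0035, -0.0068], [-0.0035, -0.0034, -0.0072], [-0.0032, -0.003, -0.0076]]
1.5 [-0.1211 -0.1149 -0.1592] 0.008 [[-0.003, -0.0028, -0.0079], [-0.0027, -0.0026, -0.0082], [-0.0023, -0.0022, -0.0085], [-0.0021, -0.002, -0.0088], [-0.0017, -0.0016, -0.009], [-0.0014, -0.0013, -0.0093], [-0.001, -0.001, -0.0095], [-0.0007, -0.0007, -0.0096], [-0.0004, -0.0003, -0.0098], [0.0, 0.0, -0.0099]]
```

```bash
python3 -m jog '{"offset":[[-0.007,-0.0065,0.001],[-0.007,-0.0065,0.0005],[-0.007,-0.0065,0],[-0.007,-0.0065,0],[-0.007,-0.0065,-0.001],[-0.0065,-0.0065,-0.0015],[-0.0055,-0.0055,-0.002],[-0.0055,-0.005,-0.0025],[-0.0055,-0.005,-0.003],[-0.005,-0.005,-0.003],[0,0,0]],"yaw":[0,0,0,0,0,0,0,0,0,0,0],"jaw":[0.65,0.65,0.65,0.65,0.65,0.65,0.65,0.65,0.65,0.65,0.65]}' 20
python3 st.py
python3 - <<'E'
from h import *
a=snap('scene','s4.png')
for t in ('cap_top','bottle_mid','bottle'): print([(np.round(d['at'],3),round(d['score'],2)) for d in manip.tip_of(a,t)])
x=cv2.imread('pics/s4.png')[147:237,291:411]
cv2.imwrite('pics/c4.png',cv2.resize(x,(800,600),interpolation=cv2.INTER_CUBIC))
E
```

```text
clock: 12.65
position: [0.4953, -0.1739, 0.1621]
ee_rot: [0.929, 0.37, 0.005, 0.002]
ft_force: [-1.2, 0.5, 31.5]
grip_width: 0.379
grasp_force: 29.6
t 12.65 pos [ 0.4953 -0.1739  0.1621] bayframe 0.1314 0.0053 yaw -46.6 F [-1.2  0.5 31.5] w 0.379 g 29.6 j [-0.44  0.14  0.76  1.81 -0.1   1.22 -0.46]
[(array([ 0.493, -0.17 ,  0.222]), 0.64), (array([ 0.511, -0.158,  0.095]), 0.22)]
[(array([ 0.509, -0.156,  0.096]), 0.76), (array([0.446, 0.57 , 0.   ]), 0.48)]
[(array([ 0.518, -0.148,  0.017]), 0.62), (array([ 0.42 , -0.364,  0.001]), 0.49)]
```

View pics/c4.png

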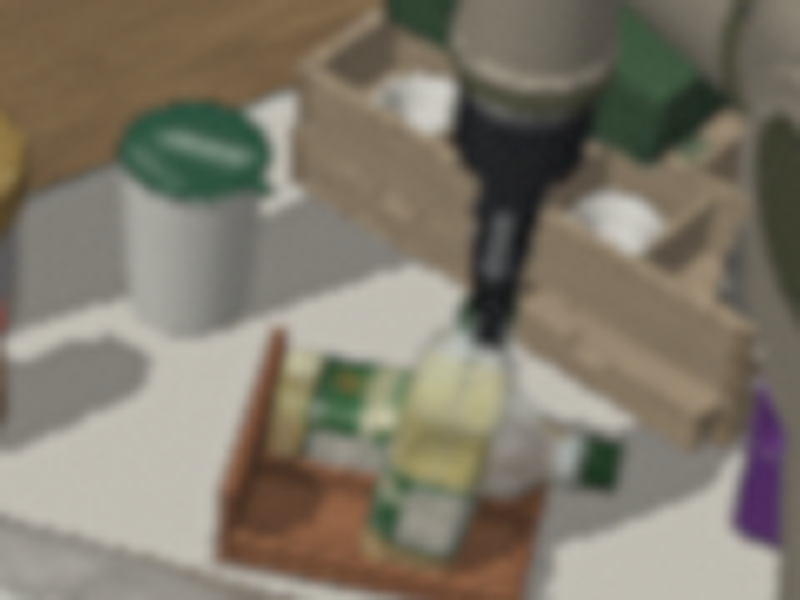

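The bottle slid forward with only a slight tilt of about 0.17 rad: the pinch holds it too stiffly and Fz is 31 N. I'll draw it back so its foot meets the heel board and it stands upright. Then I'll tip it by pushing only, with one finger behind the cap and one in front.

```bash
python3 -m jog '{"offset":[[0,0,0.002],[0,0,0.002],[0.004,0.0038,0],[0.004,0.0038,0],[0.004,0.0038,0],[0.004,0.0038,0],[0.004,0.0038,0],[0.004,0.0038,0],[0,0,0]],"yaw":[0,0,0,0,0,0,0,0,0],"jaw":[0.65,0.65,0.65,0.65,0.65,0.65,0.65,0.65,0.65]}' 20
python3 st.py
python3 - <<'E'
from h import *
from st import bay,xh,yh
for c in('scene','top'):
  a=snap(c)
  for t in ('cap_top','bottle_mid','bottle'):
    for d in manip.tip_of(a,t):
      x=np.array(d['at'])
      if np.linalg.norm(x[:2]-[.53,-.14])<.12: print(c,t,round((x[:2]-bay)@xh,3),round((x[:2]-bay)@yh,3),round(x[2],3),round(d['score'],2))
E
```

```text
clock: 13.6
position: [0.5172, -0.1476, 0.1614]
ee_rot: [0.929, 0.371, -0.0, -0.0]
ft_force: [-2.5, -0.2, 4.8]
grip_width: 0.378
grasp_force: 26.9
t 13.6 pos [ 0.5172 -0.1476  0.1614] bayframe 0.0975 0.0013 yaw -46.4 F [-2.5 -0.2  4.8] w 0.378 g 26.9 j [-0.46  0.18  0.74  1.77 -0.13  1.24 -0.5 ]
t 13.6 pos [ 0.5172 -0.1476  0.1614] bayframe 0.0975 0.0013 yaw -46.4 F [-2.5 -0.2  4.8] w 0.378 g 26.9 j [-0.46  0.18  0.74  1.77 -0.13  1.24 -0.5 ]
scene cap_top 0.095 0.002 0.22 0.64
scene bottle_mid 0.096 -0.003 0.097 0.91
scene bottle 0.099 -0.001 0.016 0.6
top cap_top 0.095 0.001 0.222 0.51
top bottle_mid 0.098 -0.001 0.099 0.6
top bottle 0.106 -0.001 0.01 0.62
```

The bottle is upright again, standing about 68 mm from the heel board. I'll take most of the downward load off and slide it back on its foot.

```bash
cat > see.py <<'E'
from st import *
for c in('scene','top'):
  a=snap(c)
  for t in ('cap_top','bottle_mid','bottle'):
    for d in manip.tip_of(a,t):
      x=np.array(d['at'])
      if np.linalg.norm(x[:2]-[.50,-.16])<.17: print(c,t,round((x[:2]-bay)@xh,3),round((x[:2]-bay)@yh,3),round(x[2],3),round(d['score'],2))
E
python3 -m jog '{"offset":[[0,0,0.001],[0.003,0.0028,0],[0.003,0.0028,0],[0.003,0.0028,0],[0.003,0.0028,0],[0.003,0.0028,0],[0.003,0.0028,0],[0.003,0.0028,0],[0,0,0]],"yaw":[0,0,0,0,0,0,0,0,0],"jaw":[0.65,0.65,0.65,0.65,0.65,0.65,0.65,0.65,0.65]}' 20
python3 see.py
```

```text
clock: 14.75
position: [0.5383, -0.128, 0.1622]
ee_rot: [0.929, 0.371, 0.0, 0.0]
ft_force: [-0.1, 0.2, -3.7]
grip_width: 0.379
grasp_force: 26.1
t 14.75 pos [ 0.5383 -0.128   0.1622] bayframe 0.0686 0.0015 yaw -46.4 F [-0.1  0.2 -3.7] w 0.379 g 26.1 j [-0.47  0.22  0.72  1.73 -0.15  1.24 -0.52]
scene cap_top 0.066 0.002 0.225 0.93
scene bottle_mid 0.067 -0.002 0.098 0.69
scene bottle 0.065 0.001 0.013 0.68
top cap_top 0.069 -0.0 0.221 0.59
top cap_top -0.004 -0.001 0.013 0.34
top bottle_mid 0.072 0.002 0.101 0.76
top bottle 0.073 -0.002 0.01 0.68
```

It slides upright cleanly. I'll continue until the foot is nearly at the heel board.

```bash
python3 -m jog '{"offset":[[0.003,0.0028,-0.0003],[0.003,0.0028,0],[0.003,0.0028,0],[0.003,0.0028,0],[0.003,0.0028,0],[0.003,0.0028,0],[0.003,0.0028,0],[0.003,0.0028,0],[0.0015,0.0014,0],[0,0,-0.0005],[0,0,0]],"yaw":[0,0,0,0,0,0,0,0,0,0,0],"jaw":[0.65,0.65,0.65,0.65,0.65,0.65,0.65,0.65,0.65,0.65,0.65]}' 20
python3 see.py
```

```text
clock: 16.07
position: [0.563, -0.1052, 0.1614]
ee_rot: [0.929, 0.371, -0.0, 0.0]
ft_force: [0.0, -0.2, -3.1]
grip_width: 0.378
grasp_force: 26.1
t 16.07 pos [ 0.563  -0.1052  0.1614] bayframe 0.035 0.002 yaw -46.5 F [ 0.  -0.2 -3.1] w 0.378 g 26.1 j [-0.48  0.27  0.7   1.68 -0.19  1.25 -0.55]
scene cap_top 0.03 0.004 0.222 0.84
scene bottle_mid 0.034 -0.002 0.098 0.97
scene bottle_mid 0.169 -0.0 0.015 0.44
scene bottle 0.034 0.0 0.015 0.64
top cap_top 0.033 -0.001 0.222 0.66
top bottle_mid 0.038 0.003 0.097 0.45
top bottle 0.035 0.002 0.099 0.59
top bottle 0.041 -0.0 0.009 0.45
```

The earlier slide came from starting with the bottle partly unweighted. Now the foot is about 5 mm from the heel board. I'll press lightly down so the foot edge holds by friction, then follow the tipping arc in small checked steps.

```bash
cat > path.py <<'E'
import numpy as np
L=.2015;a=np.radians(-136.5)
th=np.r_[np.linspace(0,.4,11),np.linspace(.45,1.5,22)]
e=np.interp(th,[0,.5,.8,1.1,1.5],[.064,.060,.047,.033,.010])
X=e-.029*np.cos(th)+L*np.sin(th);Z=.01+.029*np.sin(th)+L*np.cos(th)
W=np.c_[X*np.cos(a),X*np.sin(a),Z];W=np.round(W-W[0],4);X-=X[0]
r=np.round(np.diff(W,axis=0),4)
for i in range(len(r)): print(th[i+1].round(2),(X[i+1]).round(4),W[i+1][2],(e-.058*np.cos(th))[i+1].round(3),r[i].tolist())
E
python3 path.py
python3 -m jog '{"offset":[[0,0,-0.001],[0,0,-0.001],[0,0,0],[0,0,0]],"yaw":[0,0,0,0],"jaw":[0.65,0.65,0.65,0.65]}' 20
python3 st.py
```

```text
0.04 0.0078 0.001 0.006 [-0.0056, -0.0053, 0.001]
0.08 0.0156 0.0017 0.006 [-0.0057, -0.0054, 0.0007]
0.12 0.0234 0.002 0.005 [-0.0057, -0.0054, 0.0003]
0.16 0.0312 0.002 0.005 [-0.0056, -0.0054, 0.0]
0.2 0.039 0.0017 0.006 [-0.0057, -0.0054, -0.0003]
0.24 0.0468 0.0011 0.006 [-0.0057, -0.0053, -0.0006]
0.28 0.0546 0.0002 0.006 [-0.0056, -0.0054, -0.0009]
0.32 0.0623 -0.0011 0.006 [-0.0056, -0.0053, -0.0013]
0.36 0.07 -0.0027 0.007 [-0.0055, -0.0053, -0.0016]
0.4 0.0776 -0.0046 0.007 [-0.0056, -0.0052, -0.0019]
0.45 0.0869 -0.0074 0.008 [-0.0068, -0.0064, -0.0028]
0.5 0.0962 -0.0108 0.009 [-0.0066, -0.0064, -0.0034]
0.55 0.1034 -0.0146 0.008 [-0.0053, -0.005, -0.0038]
0.6 0.1105 -0.0188 0.008 [-0.0052, -0.0049, -0.0042]
0.65 0.1174 -0.0235 0.007 [-0.0049, -0.0047, -0.0047]
0.7 0.124 -0.0287 0.007 [-0.0048, -0.0045, -0.0052]
0.75 0.1303 -0.0343 0.007 [-0.0046, -0.0044, -0.0056]
0.8 0.1363 -0.0403 0.007 [-0.0044, -0.0042, -0.006]
0.85 0.1419 -0.0467 0.006 [-0.004, -0.0038, -0.0064]
0.9 0.1471 -0.0535 0.006 [-0.0038, -0.0036, -0.0068]
0.95 0.152 -0.0607 0.006 [-0.0036, -0.0034, -0.0072]
[... 173 characters left out ...]
0.0927 0.006 [-0.002, -0.0019, -0.0084]
1.2 0.1695 -0.1015 0.006 [-0.0017, -0.0016, -0.0088]
1.25 0.1715 -0.1104 0.006 [-0.0014, -0.0013, -0.0089]
1.3 0.1729 -0.1197 0.006 [-0.001, -0.001, -0.0093]
1.35 0.1739 -0.1291 0.006 [-0.0007, -0.0007, -0.0094]
1.4 0.1744 -0.1387 0.006 [-0.0004, -0.0003, -0.0096]
1.45 0.1744 -0.1484 0.006 [0.0, -0.0001, -0.0097]
1.5 0.1739 -0.1583 0.006 [0.0003, 0.0004, -0.0099]
clock: 16.8
position: [0.5639, -0.1052, 0.161]
ee_rot: [0.929, 0.371, 0.001, 0.0]
ft_force: [-2.0, 0.7, 7.7]
grip_width: 0.374
grasp_force: 27.2
t 16.8 pos [ 0.5639 -0.1052  0.161 ] bayframe 0.0344 0.0027 yaw -46.5 F [-2.   0.7  7.7] w 0.374 g 27.2 j [-0.48  0.28  0.7   1.68 -0.19  1.25 -0.55]
```

```bash
python3 -m jog '{"offset":[[-0.0055,-0.0055,0.0005],[-0.0055,-0.0055,0.0005],[-0.0055,-0.0055,0.0005],[-0.0055,-0.0055,0],[0,0,0]],"yaw":[0,0,0,0,0],"jaw":[0.65,0.65,0.65,0.65,0.65]}' 20
python3 see.py
```

```text
clock: 17.22
position: [0.5404, -0.1286, 0.1616]
ee_rot: [0.929, 0.37, 0.0, 0.0]
ft_force: [-0.7, 0.6, 5.7]
grip_width: 0.38
grasp_force: 27.4
t 17.22 pos [ 0.5404 -0.1286  0.1616] bayframe 0.0676 0.0034 yaw -46.6 F [-0.7  0.6  5.7] w 0.38 g 27.4 j [-0.47  0.23  0.72  1.73 -0.16  1.24 -0.52]
scene cap_top 0.07 0.002 0.225 0.85
scene bottle_mid 0.046 -0.004 0.098 0.88
scene bottle 0.032 0.001 0.015 0.66
scene bottle 0.17 0.001 0.017 0.15
top cap_top 0.062 0.001 0.222 0.8
top bottle_mid 0.047 0.005 0.098 0.54
top bottle 0.04 -0.002 0.012 0.87
top bottle 0.047 0.003 0.1 0.73
top bottle 0.079 0.04 -0.002 0.28
```

It tilts properly: the foot stays and the lean is about 0.16 rad. Continuing.

```bash
python3 -m jog '{"offset":[[-0.0055,-0.0055,-0.0005],[-0.0055,-0.0055,-0.0005],[-0.0055,-0.0055,-0.001],[-0.0055,-0.0055,-0.0015],[-0.0055,-0.0055,-0.0015],[-0.0055,-0.005,-0.002],[0,0,0]],"yaw":[0,0,0,0,0,0,0],"jaw":[0.65,0.65,0.65,0.65,0.65,0.65,0.65]}' 20
python3 see.py
```

```text
clock: 18.2
position: [0.5067, -0.1611, 0.1537]
ee_rot: [0.929, 0.37, -0.0, -0.0]
ft_force: [-1.5, 0.4, 4.8]
grip_width: 0.376
grasp_force: 28.2
t 18.2 pos [ 0.5067 -0.1611  0.1537] bayframe 0.1143 0.0038 yaw -46.6 F [-1.5  0.4  4.8] w 0.376 g 28.2 j [-0.44  0.18  0.75  1.8  -0.13  1.22 -0.48]
scene cap_top 0.113 0.006 0.218 0.91
scene cap_top 0.067 -0.0 0.1 0.58
scene bottle_mid 0.066 0.001 0.096 0.72
scene bottle 0.033 0.001 0.02 0.91
scene bottle 0.169 0.0 0.02 0.24
top cap_top 0.11 0.002 0.218 0.94
top bottle_mid 0.067 0.003 0.099 0.92
top bottle 0.041 0.002 0.017 0.57
```

```bash
python3 -m jog '{"offset":[[-0.007,-0.0065,-0.003],[-0.0065,-0.006,-0.0035],[-0.0055,-0.005,-0.004],[-0.005,-0.005,-0.004],[-0.005,-0.0045,-0.005],[-0.005,-0.0045,-0.005],[0,0,0]],"yaw":[0,0,0,0,0,0,0],"jaw":[0.65,0.65,0.65,0.65,0.65,0.65,0.65]}' 20
python3 see.py
```

```text
clock: 19.18
position: [0.4729, -0.1941, 0.13]
ee_rot: [0.929, 0.369, -0.001, 0.001]
ft_force: [-7.3, -4.6, 16.3]
grip_width: 0.375
grasp_force: 31.7
t 19.18 pos [ 0.4729 -0.1941  0.13  ] bayframe 0.1616 0.0045 yaw -46.6 F [-7.3 -4.6 16.3] w 0.375 g 31.7 j [-0.41  0.14  0.77  1.88 -0.11  1.16 -0.41]
scene cap_top 0.164 0.004 0.196 0.57
scene cap_top 0.09 0.001 0.093 0.31
scene bottle_mid 0.09 0.003 0.094 0.81
scene bottle 0.038 0.001 0.03 0.74
top cap_top 0.165 0.002 0.192 0.91
top bottle_mid 0.091 0.002 0.096 0.76
top bottle_mid 0.046 -0.003 0.023 0.54
top bottle 0.045 0.001 0.021 0.94
```

```bash
python3 -m jog '{"offset":[[-0.004,-0.004,-0.0045],[-0.004,-0.004,-0.0055],[-0.004,-0.0038,-0.006],[-0.0035,-0.0033,-0.0065],[-0.0035,-0.0033,-0.007],[0,0,0]],"yaw":[0,0,0,0,0,0],"jaw":[0.65,0.65,0.65,0.65,0.65,0.65]}' 20
python3 see.py
```

```text
clock: 20.08
position: [0.4532, -0.212, 0.0995]
ee_rot: [0.929, 0.369, -0.001, 0.0]
ft_force: [-5.7, -5.6, 10.0]
grip_width: 0.378
grasp_force: 32.8
t 20.08 pos [ 0.4532 -0.212   0.0995] bayframe 0.1882 0.0039 yaw -46.6 F [-5.7 -5.6 10. ] w 0.378 g 32.8 j [-0.37  0.16  0.78  1.94 -0.12  1.1  -0.35]
scene cap_top 0.2 0.003 0.165 0.65
scene bottle_mid 0.103 -0.0 0.086 0.7
scene bottle 0.032 -0.0 0.032 0.68
top cap_top 0.198 0.004 0.165 0.72
top cap_top 0.08 0.04 -0.003 0.51
top bottle 0.043 -0.0 0.026 0.55
```

```bash
python3 -m jog '{"offset":[[-0.0025,-0.0025,-0.0075],[-0.0022,-0.002,-0.008],[-0.002,-0.0018,-0.0085],[-0.0015,-0.0015,-0.0085],[-0.0012,-0.001,-0.009],[0,0,0]],"yaw":[0,0,0,0,0,0],"jaw":[0.65,0.65,0.65,0.65,0.65,0.65]}' 20
python3 see.py
```

```text
clock: 20.98
position: [0.4443, -0.2187, 0.057]
ee_rot: [0.929, 0.37, -0.001, -0.0]
ft_force: [-0.3, -1.0, 0.9]
grip_width: 0.375
grasp_force: 27.7
t 20.98 pos [ 0.4443 -0.2187  0.057 ] bayframe 0.1992 0.0027 yaw -46.5 F [-0.3 -1.   0.9] w 0.375 g 27.7 j [-0.33  0.22  0.78  1.99 -0.18  1.01 -0.29]
scene cap_top 0.211 0.003 0.123 0.91
scene cap_top 0.02 0.004 0.037 0.72
scene bottle_mid 0.099 0.0 0.068 0.83
scene bottle 0.021 0.005 0.038 0.56
top cap_top 0.213 0.002 0.123 0.8
top bottle_mid 0.1 0.005 0.07 0.61
top bottle 0.024 0.002 0.034 0.89
top bottle 0.098 0.004 0.073 0.42
```

```bash
python3 -m jog '{"offset":[[-0.0012,-0.001,-0.0085],[-0.001,-0.0008,-0.0085],[-0.0006,-0.0006,-0.0085],[-0.0003,-0.0003,-0.0085],[0,0,0]],"yaw":[0,0,0,0,0],"jaw":[0.65,0.65,0.65,0.65,0.65]}' 20
python3 see.py
python3 - <<'E'
from h import *
a=snap('scene','s5.png')
x=cv2.imread('pics/s5.png')[147:237,301:421]
cv2.imwrite('pics/c5.png',cv2.resize(x,(800,600),interpolation=cv2.INTER_CUBIC))
E
```

```text
clock: 21.8
position: [0.4415, -0.2206, 0.0225]
ee_rot: [0.929, 0.371, -0.001, -0.001]
ft_force: [0.6, -0.8, -0.5]
grip_width: 0.378
grasp_force: 25.9
t 21.8 pos [ 0.4415 -0.2206  0.0225] bayframe 0.2026 0.0021 yaw -46.5 F [ 0.6 -0.8 -0.5] w 0.378 g 25.9 j [-0.3   0.28  0.76  2.02 -0.23  0.93 -0.23]
scene cap_top 0.217 -0.001 0.09 0.86
scene bottle_mid 0.095 0.002 0.054 0.66
scene bottle 0.013 0.006 0.039 0.8
top cap_top 0.218 0.002 0.083 0.64
top bottle_mid 0.091 0.003 0.06 0.93
top bottle_mid 0.078 0.037 -0.003 0.58
top bottle 0.017 0.004 0.035 0.94
```

View pics/c5.png

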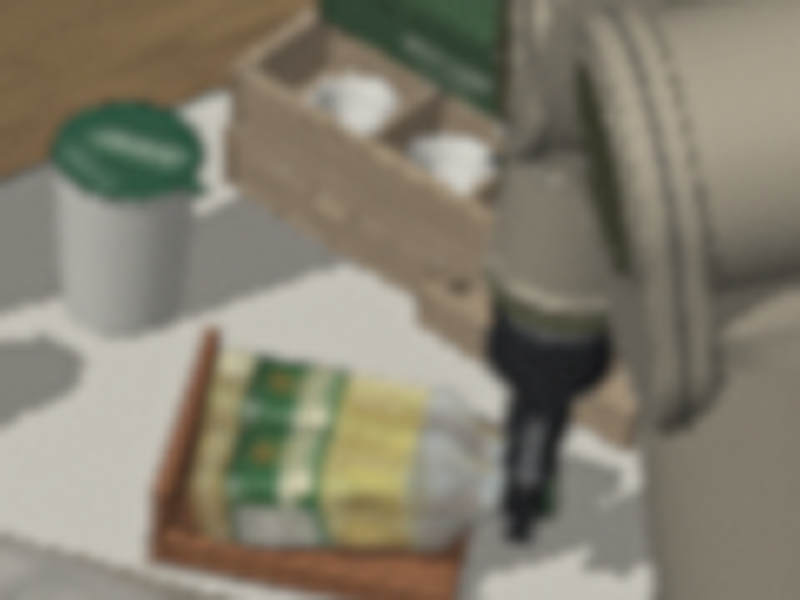

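The bottle is lying back, foot near the heel board at crop (200,450), with the fingers on the cap at (520,500). Its tilt is about 1.33 rad. I'll continue down with force checks.

```bash
python3 -m jog '{"offset":[[0,0,-0.006],[0,0,-0.006],[0,0,-0.005],[0,0,0]],"yaw":[0,0,0,0],"jaw":[0.65,0.65,0.65,0.65]}' 20
python3 see.py
```

```text
clock: 22.58
position: [0.4417, -0.2211, 0.0063]
ee_rot: [0.929, 0.37, -0.001, -0.0]
ft_force: [-0.9, -0.9, -0.4]
grip_width: 0.378
grasp_force: 25.4
t 22.58 pos [ 0.4417 -0.2211  0.0063] bayframe 0.2028 0.0026 yaw -46.5 F [-0.9 -0.9 -0.4] w 0.378 g 25.4 j [-0.29  0.31  0.74  2.03 -0.26  0.9  -0.21]
scene cap_top 0.219 0.005 0.068 0.56
scene bottle_mid 0.09 0.0 0.052 0.94
top cap_top 0.217 0.001 0.067 0.77
top bottle_mid 0.094 0.004 0.051 0.89
top bottle_mid 0.167 -0.0 0.021 0.41
top bottle_mid 0.079 0.035 -0.005 0.18
top bottle 0.013 0.001 0.037 0.62
```

```bash
python3 -m jog '{"offset":[[0,0,-0.003],[0,0,-0.003],[0,0,0]],"yaw":[0,0,0],"jaw":[0.65,0.65,0.65]}' 20
python3 -m jog '{"offset":[[0,0,-0.003],[0,0,-0.002],[0,0,0]],"yaw":[0,0,0],"jaw":[0.65,0.65,0.65]}' 20
python3 see.py
```

```text
clock: 23.23
position: [0.4424, -0.2209, 0.001]
ee_rot: [0.929, 0.371, -0.0, -0.0]
ft_force: [-0.6, -0.5, -0.4]
grip_width: 0.381
grasp_force: 25.3
clock: 23.48
position: [0.4423, -0.2209, -0.0039]
ee_rot: [0.929, 0.371, -0.0, -0.0]
ft_force: [-1.2, -1.2, -0.5]
grip_width: 0.379
grasp_force: 25.2
t 23.48 pos [ 0.4423 -0.2209 -0.0039] bayframe 0.2022 0.0029 yaw -46.5 F [-1.2 -1.2 -0.5] w 0.379 g 25.2 j [-0.27  0.33  0.73  2.04 -0.28  0.88 -0.2 ]
scene cap_top 0.215 0.004 0.055 0.73
scene bottle_mid 0.093 -0.001 0.046 0.81
scene bottle 0.008 0.004 0.04 0.61
top cap_top 0.219 0.003 0.052 0.69
top bottle_mid 0.092 0.005 0.046 0.68
top bottle 0.093 0.002 0.045 0.49
```

It's at about 1.50 rad, resting near the lip. I'll release, raise, and go to the front of the cap with shut fingers.

```bash
python3 -m jog '{"offset":[[0,0,-0.002],[0,0,0],[0,0,0],[0,0,0],[0,0,0],[0,0,0.02],[0,0,0.03],[0,0,0.03],[0,0,0.02],[0,0,0]],"yaw":[0,0,0,0,0,0,0,0,0,0],"jaw":[0.65,0.55,0.5,0.45,0.45,0.45,0.45,0.45,0.45,0.45]}' 20
python3 see.py
python3 -m jog '{"offset":[[-0.016,-0.015,0],[-0.016,-0.015,0],[0,0,0],[0,0,0],[0,0,0],[0,0,0],[0,0,0],[0,0,0]],"yaw":[0,0,0,0,0,0,0,0],"jaw":[0.6,0.8,1,1,1,1,1,1]}' 20
python3 st.py
```

```text
clock: 24.72
position: [0.445, -0.222, 0.0984]
ee_rot: [0.929, 0.371, 0.003, 0.002]
ft_force: [1.4, -1.0, -0.1]
grip_width: 0.548
grasp_force: 0.0
t 24.72 pos [ 0.445  -0.222   0.0984] bayframe 0.2011 0.0055 yaw -46.5 F [ 1.4 -1.  -0.1] w 0.548 g 0.0 j [-0.36  0.14  0.8   1.95 -0.12  1.08 -0.32]
scene cap_top 0.22 0.005 0.042 0.74
scene bottle_mid 0.093 -0.001 0.039 0.9
scene bottle 0.009 0.004 0.042 0.86
scene bottle 0.095 -0.0 0.038 0.37
top cap_top 0.222 0.001 0.041 0.96
top bottle_mid 0.095 0.005 0.038 0.62
top bottle 0.016 0.002 0.035 0.72
clock: 25.78
position: [0.4109, -0.2506, 0.0945]
ee_rot: [0.929, 0.371, -0.0, 0.0]
ft_force: [-0.5, 0.3, 0.2]
grip_width: -0.001
grasp_force: 0.0
t 25.78 pos [ 0.4109 -0.2506  0.0945] bayframe 0.2455 0.0029 yaw -46.4 F [-0.5  0.3  0.2] w -0.001 g 0.0 j [-0.32  0.11  0.83  1.99 -0.09  1.08 -0.26]
```

```bash
python3 -m jog '{"offset":[[0,0,-0.02],[0,0,-0.02],[0,0,-0.02],[0,0,-0.015],[0,0,0]],"yaw":[0,0,0,0,0],"jaw":[1,1,1,1,1]}' 20
python3 -m jog '{"offset":[[0.003,0.0028,0],[0.003,0.0028,0],[0.002,0.002,0],[0,0,0]],"yaw":[0,0,0,0],"jaw":[1,1,1,1]}' 20
python3 see.py
python3 - <<'E'
from h import *
a=snap('scene','s6.png')
x=cv2.imread('pics/s6.png')[147:237,301:421]
cv2.imwrite('pics/c6.png',cv2.resize(x,(800,600),interpolation=cv2.INTER_CUBIC))
E
```

```text
clock: 26.2
position: [0.4089, -0.25, 0.0171]
ee_rot: [0.929, 0.371, -0.002, -0.001]
ft_force: [-0.6, 0.9, -0.4]
grip_width: -0.004
grasp_force: 0.0
clock: 26.53
position: [0.42, -0.2429, 0.0205]
ee_rot: [0.928, 0.371, 0.001, 0.0]
ft_force: [0.7, -0.3, -0.1]
grip_width: -0.001
grasp_force: 0.0
t 26.53 pos [ 0.42   -0.2429  0.0205] bayframe 0.2335 0.0035 yaw -46.4 F [ 0.7 -0.3 -0.1] w -0.001 g 0.0 j [-0.28  0.26  0.79  2.05 -0.23  0.92 -0.17]
scene cap_top 0.221 0.002 0.043 0.91
scene bottle_mid 0.093 0.002 0.041 0.97
scene bottle 0.005 0.005 0.041 0.74
scene bottle 0.003 0.005 0.007 0.7
top bottle_mid 0.096 0.005 0.04 0.92
top bottle 0.017 0.001 0.038 0.79
top bottle 0.078 0.038 -0.003 0.53
```

View pics/c6.png

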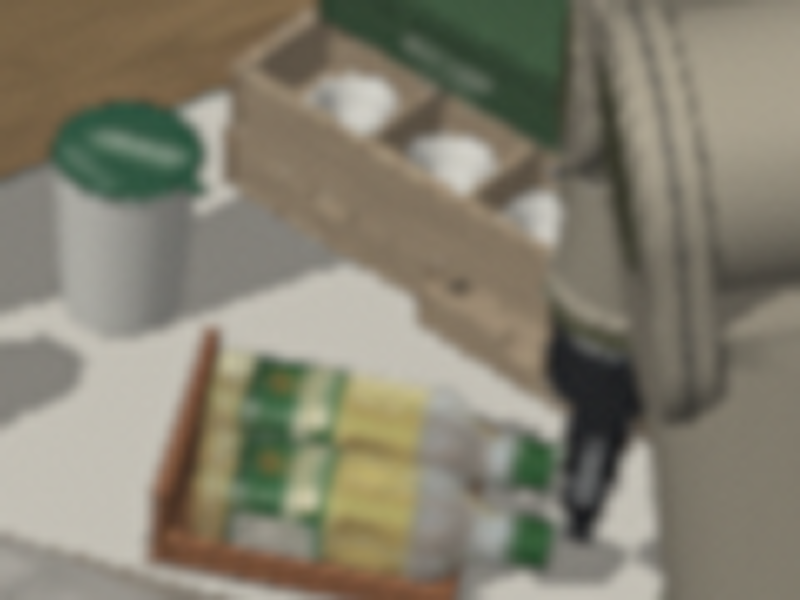

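The bottle lies in the bay level with its neighbour, cap at crop (530,540) and fingertips just in front at (580,530). Now I'll push the cap home.

```bash
python3 -m jog '{"offset":[[0,0,-0.006],[0.0015,0.0014,0],[0.0015,0.0014,0],[0.0015,0.0014,0],[0.0015,0.0014,0],[0,0,0]],"yaw":[0,0,0,0,0,0],"jaw":[1,1,1,1,1,1]}' 20
python3 -m jog '{"offset":[[0.0015,0.0014,0],[0.0015,0.0014,0],[0,0,0]],"yaw":[0,0,0],"jaw":[1,1,1]}'
python3 see.py
```

```text
clock: 27.48
position: [0.4248, -0.2375, 0.0135]
ee_rot: [0.929, 0.371, -0.0, 0.0]
ft_force: [-0.6, -0.7, -1.3]
grip_width: 0.002
grasp_force: 0.6
clock: 27.73
position: [0.426, -0.2358, 0.0131]
ee_rot: [0.929, 0.37, -0.001, -0.0]
ft_force: [-6.0, -4.7, -1.2]
grip_width: -0.001
grasp_force: 3.8
t 27.73 pos [ 0.426  -0.2358  0.0131] bayframe 0.2244 0.0025 yaw -46.5 F [-6.  -4.7 -1.2] w -0.001 g 3.8 j [-0.28  0.28  0.78  2.04 -0.25  0.91 -0.18]
scene cap_top 0.211 0.004 0.043 0.91
scene cap_top 0.001 0.005 0.011 0.51
scene bottle_mid 0.082 0.003 0.038 0.87
scene bottle 0.002 0.001 0.042 0.73
top cap_top 0.21 0.001 0.045 0.56
top bottle_mid 0.086 0.006 0.042 0.91
top bottle 0.006 0.002 0.034 0.55
```

```bash
python3 -m jog '{"offset":[[0.0012,0.0011,0],[0.0012,0.0011,0],[0,0,0],[0,0,0]],"yaw":[0,0,0,0],"jaw":[1,1,1,1]}'
python3 see.py
```

```text
clock: 28.47
position: [0.4257, -0.2354, 0.0126]
ee_rot: [0.929, 0.369, -0.003, -0.0]
ft_force: [-13.4, -11.5, -0.9]
grip_width: -0.001
grasp_force: 8.8
t 28.47 pos [ 0.4257 -0.2354  0.0126] bayframe 0.2242 0.002 yaw -46.7 F [-13.4 -11.5  -0.9] w -0.001 g 8.8 j [-0.29  0.29  0.78  2.04 -0.25  0.91 -0.19]
scene cap_top 0.211 0.004 0.042 0.92
scene bottle_mid 0.085 0.001 0.04 0.91
top cap_top 0.213 0.0 0.042 0.74
top bottle_mid 0.086 0.005 0.042 0.66
top bottle 0.009 0.002 0.036 0.94
```

The cap no longer moves and the force rises to 17 N, so the foot is against the heel board. I'll back off along the rack, rise and check.

```bash
python3 -m jog '{"offset":[[-0.003,-0.003,0],[-0.005,-0.005,0],[-0.008,-0.007,0],[-0.008,-0.007,0],[0,0,0.02],[0,0,0.03],[0,0,0.03],[0,0,0.03],[0,0,0.03],[0,0,0.03],[0,0,0]],"yaw":[0,0,0,0,0,0,0,0,0,0,0],"jaw":[1,1,1,1,1,1,1,1,1,1,1]}'
python3 see.py
python3 - <<'E'
from h import *
a=snap('scene','s7.png');b=snap('top','t7.png')
for t in ['jug','cup','jar','tin','spice']: print(t,[(np.round(d['at'],3).tolist(),round(d['score'],2)) for p in(a,b) for d in manip.tip_of(p,t)[:1]])
x=cv2.imread('pics/s7.png')[147:237,291:411];y=cv2.imread('pics/t7.png')[150:270,300:460]
cv2.imwrite('pics/c7.png',np.hstack([cv2.resize(i,(400,300),interpolation=cv2.INTER_CUBIC) for i in(x,y)]))
E
```

```text
clock: 29.78
position: [0.4079, -0.2567, 0.1888]
ee_rot: [0.929, 0.37, 0.004, 0.002]
ft_force: [0.2, -0.9, -0.2]
grip_width: -0.002
grasp_force: 0.0
t 29.78 pos [ 0.4079 -0.2567  0.1888] bayframe 0.2518 0.0052 yaw -46.5 F [ 0.2 -0.9 -0.2] w -0.002 g 0.0 j [-0.37 -0.03  0.84  1.88  0.02  1.28 -0.35]
scene cap_top 0.216 0.004 0.036 0.8
scene bottle_mid 0.087 0.001 0.039 0.84
scene bottle -0.001 0.003 0.044 0.67
top cap_top 0.21 0.003 0.035 0.8
top bottle_mid 0.087 0.008 0.041 0.92
top bottle 0.006 0.003 0.038 0.82
jug [([0.416, 0.398, 0.002], 0.77), ([0.414, 0.395, -0.001], 0.72)]
cup [([0.771, -0.167, 0.004], 0.85), ([0.753, 0.029, -0.002], 0.59)]
jar [([0.464, -0.195, 0.014], 0.7), ([0.75, 0.029, -0.001], 0.59)]
tin [([0.446, 0.566, 0.003], 0.58), ([0.444, 0.57, -0.001], 0.72)]
spice [([0.377, 0.239, 0.003], 0.75), ([0.38, 0.237, 0.004], 0.75)]
```

View pics/c7.png

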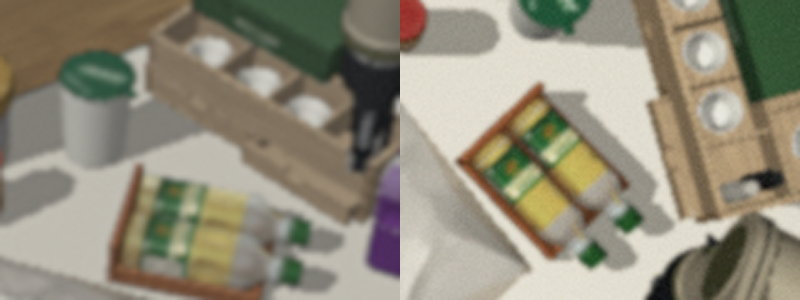

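Both bottles lie identically, caps in line at (590,255) and (625,218), the robot is clear, and the other things are unmoved. Handing in.

```bash
python3 -c "
from workcell import manip
print(manip.hand_in())"
```

```text
the job is handed in; nothing more can be done
None
```

The bottle is lying flat in the free bay with its foot against the heel board, level with its neighbour, and nothing else moved. I held the cap lightly between the fingers to let it down, and while setting up I slid the upright bottle back along the rack floor with part of its weight on the fingers, so it was not pushing alone. The job is handed in, but the call returned no verdict.

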